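# Shut and bolt the storage bin

## Robot

A 6-joint arm with a two-finger parallel gripper is mounted at the origin on a cart in front of the work surface, level with it; the furniture and walls round the work are solid. World frame = base frame: x ahead of the robot, y to its left, z up, the work surface at z = 0. Lengths are in m, angles in rad, forces in N, time in s.
With the tool pointing down it reaches from about 0.425 to 0.95 m from the base axis. Payload 14.7 kg.
Tool frame: the origin (TCP) lies midway between the tips of the shut fingers; the grasp point (between the pads) lies 19 mm behind it; z points along the fingers, y is the line along which they close (so a half turn about z gives the same grasp; the last joint's range is limited). The gripper opens to 85 mm and grips with 20 to 120 N. Pads are 22 mm wide; open, the fingers measure 114 mm over their backs; the gripper's body (76 mm by 85 mm) begins 54 mm behind the grasp point. The pads swing forward as they close: fully open they stand 13 mm farther back than shut.
Start: joints at [-1.198, 0.48, 1.596, -0, 1.065, -0.047], TCP at [0.265, -0.594, 0.231] pointing down, gripper open.
Joint ranges: [-2.75, 2.75], [-0.82, 2.05], [0.23, 2.67], [-1.56, 4.7], [0.09, 2.69], [-2.92, 2.92]. Speed limits (rad/s): [1.89, 1.89, 2.39, 3.01, 3.01, 3.01].

## Interface

Orientations are given as a 3x3 rotation matrix whose columns are the frame's x, y, z axes.
In Python, from workcell import monitor, eyes, order gives the robot as it stands.
- The arm moves only by the tool apply_moves, never from a script. Its argument "increments" is a list of rows, each an object of numbers: "x", "y", "z": the shift along the tool's x, y, z in cm; "wx", "wy", "wz": the turn, a rotation vector about the tool's x, y, z in degrees. A call has 1 to 8 rows; each row is the pose to reach, as a shift and turn from the pose commanded when the call began, along the tool's axes at that moment; what a row does not reach only later rows make up. A row lasts 1/10 s, in which the tool goes at most 50 mm and 8.59 degrees, less where a joint would pass 70% of its speed; a pose out of reach is approached as far as the arm can. A call with a gripper value outside its range is refused whole. "hand" is the closure, from -1 (fully open) to 1 (shut), set as the call begins (left out, the last holds). The fingers move at their own pace and stop on an object; "force" is the grip in N (left out, the last holds). Time passes only in rows, so rows that repeat a pose let the fingers close. It gives the time, the measured TCP pose, the force, the opening and the grip force at its end, in the units of the state.
- monitor.get_obs(): the state, without advancing time (a new reading comes with each control period).
- eyes.camera(name): name is "scene" or "top" or "wrist"; returns the picture (384x512x3 uint8, red, green, blue); there is no depth.
- eyes.camera_info(name): a dict with "mtx" (3x3 intrinsics, pixels), "extrinsics" (4x4, takes a point from world to camera coordinates). Camera axes: x right, y up, looking along -z (the intrinsics and any distortion apply to the point x, -y, -z); pixel columns grow to the right and rows downward; lengths in m; the calibration is good to about 2 mm. A picture is of the moment at which its call begins: read the wrist's pose just before it. camera_info takes no time and is no camera call; for the wrist camera it gives the pose at the moment of the call.
- order.job_done(): hands the job in; it is judged then, once.
The state is a dict: "clock": time; "joints": joint angles; "qd": joint speeds; "tau": joint torques, N m; "ee_pos": TCP position; "tcp_rot": TCP orientation; "force": force on the tool from outside, world axes, zero at the start; "ft_torque": the same for the moment, N m; "gripper_width": opening from 0.0 (shut) to 1.0 (fully open); "finger_force": force on a finger pad.
Only numpy, scipy, OpenCV 4.12 (cv2) and the standard library are available. Lean on these libraries where they do the work, as an engineer would, in place of code of your own. Each camera call takes 0.05 s, during which the arm holds its last target. There are 200 camera calls.

## Task

The sloping front flap of the wooden bin stands open. Swing it down, press it against its spring buffer until the barrel bolt lines up with its keeper, and slide the bolt fully home so that the flap stays bolted shut when you let go. Do not disturb the jars and the mill on the bin or the other things around.

Things in the scene. Friction and masses are not known exactly. Their poses are not given: they have to be found in the camera images.
- bin: Fixed light-wood storage bin, 285 mm deep (x), 340 wide (y), 300 tall, with a sloping hinged flap in front, a niche with two cups behind it and a deck on top. Origin on the worktop under the middle of its front edge; x points to its back, y to its left (seen from the robot), z up. Yaw turns the whole bin.
- hinge_line (a point): Middle of the flap's hinge line, which runs along the bin's y, at bin x=12, z=60 mm, at the lower front edge of the flap. When shut, the flap rises from here toward the back at 35 degrees above level: 166 mm along the slope, 236 wide; its outer face passes through the hinge line.
- deck_edge (a point): Middle of the lower front edge of the deck (bin x=120, z=284 mm; the deck is 340 wide, 16 thick). It overhangs the bolt of the shut flap, so a gripper pointing straight down does not fit there: come in tilted 30 to 45 degrees, fingers pointing down and to the bin's back.
- flap (a joint): Opening of the flap in rad: 0 = pressed down on its stop; grows as the upper edge swings up and to the front (slope = 0.611 rad + value). The stiff hinge stays where it is left. Below about 0.15 a spring buffer under the free edge pushes back (6 N, rising to 12 N at the stop): let go unbolted, the flap comes back up to about 0.15.
- bolt (a joint): Travel of the steel barrel bolt on the flap in m: 0 = withdrawn, 0.045 = fully home, growing to the bin's +y (left); friction about 1.5 N. A round bar 10 mm thick, 180 long, along y, 145 mm up the slope from the hinge, its axis 10 mm above the flap's face; nose at y=105 mm when withdrawn. Runs in two guides 18 mm high.
- knob (a point): Point on the axis of the steel knob that moves the bolt: a round post 16 mm thick (19 at its cap) standing square off the flap, its top 52 mm above the flap's face. The point is 40 mm above the face, 145 mm up the slope from the hinge, at bin y = 20 mm + bolt travel. Grip, push or press it.
- keeper_foot (a point): Point on the left stile below the keeper, a steel staple (bin y 128 to 146 mm) with a hole 13 mm high for the bolt. Its height is adjustable: the hole's centre is 0 to 12 mm (unknown, not reported) above the bolt's axis with the flap on its stop. Flap too high or too low: the bolt butts on it at about 23 mm travel; feel out the height.
- jar_a: Spice jar, 40 mm across, 105 tall, standing on the deck; origin under its centre, z up. To be left standing.
- jar_b: Spice jar, 46 mm across, 109 tall, standing on the deck; origin under its centre, z up. To be left standing.
- mill: Wooden pepper mill, 58 mm across, 165 tall, standing on the deck; origin under its centre, z up. To be left standing.
- tin: Coffee tin with wooden lid, 77 mm across, 110 tall, on the worktop to the left of the bin; origin under its centre. To be left alone.
- sugar: Carton, 38x49x130 mm, standing to the right of the bin; origin under its centre. To be left alone.
- tumbler: Drinking glass, 81 mm across, 91 tall, to the left of the bin; origin under its centre. To be left alone.

How it is judged:
At the end, for the whole second after the job is handed in: The bolt is home in its keeper (travel over 38 of 45 mm) and by itself holds the flap shut (open less than 0.115 rad), all at rest (value of joint bolt above 0.038 m and value of joint flap below 0.115 rad and velocity of joint flap below 0.05 rad/s and velocity of joint bolt below 0.01 m/s); the robot touches nothing.
It fails at once if a jar or the mill on the deck is tipped or shifted by more than 25 mm (distance of any of jar_a, jar_b, mill from where it was at the start of the episode above 0.025 m or angle between any of jar_a, jar_b, mill's own z axis and vertical above 0.4 rad).
It fails at once if the tin, carton or glass is shifted by more than 25 mm (distance of any of tin, sugar, tumbler from where it was at the start of the episode above 0.025 m).
It also fails if it takes over 38 s, if anything falls off the work surface, if the arm or the gripper's body presses on something with over 40 N, if the wrist force passes 120 N, or if a joint passes its speed limit or range.

## Working session

There is one attempt and no reset: what is moved stays moved. The work goes in short steps, Python scripts to look and compute and a tool call to move; the robot and the scene stay as the last step left them, time stands still between calls to the robot, and variables do not carry over. Pictures are saved under pics/ and viewed, at most 10 in all, crops included, and the job is handed in when it is done.

Besides the shell and the picture viewer there is one more tool, called as name(argument=value, ...), one argument or row to a line, values as JSON. apply_moves: Moves the arm, as the interface text tells. Its arguments: {"type":"object","properties":{"increments":{"type":"array"},"hand":{"type":"number"},"force":{"type":"number"}},"required":["increments"]}

```bash
mkdir -p pics
python3 - <<'E'
from workcell import monitor, eyes, order
import cv2,numpy as np
o=monitor.get_obs();print(o)
for n in("scene","top"):
    im=eyes.camera(n);cv2.imwrite(f"pics/{n}0.png",im[:,:,::-1]);i=eyes.camera_info(n);print(n,i)
E
```

```text
{'clock': 0.0, 'joints': array([-1.19760618e+00,  4.80852899e-01,  1.59689047e+00,  1.15133904e-05,
        1.06507728e+00, -4.66222763e-02]), 'qd': array([ 0.00060777, -0.00037705, -0.00163769, -0.00161568,  0.00020958,
       -0.00174373]), 'tau': array([ 2.20851558e-03, -9.50643182e+01, -4.30191493e+01, -4.15382033e-05,
        1.20926354e-02, -4.67741430e-06]), 'ee_pos': array([ 0.26479001, -0.59316432,  0.23065253]), 'tcp_rot': array([[ 9.13167701e-01,  4.07583805e-01, -4.38333114e-04],
       [ 4.07584035e-01, -9.13166983e-01,  1.14714307e-03],
       [ 6.72856091e-05, -1.22619158e-03, -9.99999246e-01]]), 'force': array([-1.25189779,  0.09951458,  0.91758599]), 'ft_torque': array([ 0.00714924, -0.00682462, -0.00501861]), 'finger_force': 0.0, 'gripper_width': 0.9957994155582451}
scene {'mtx': array([[427.2440457 ,   0.        , 264.01435161],
       [  0.        , 427.2440457 , 194.25845549],
       [  0.        ,   0.        ,   1.        ]]), 'extrinsics': array([[-0.8776656 , -0.47926817,  0.00226193,  0.41201188],
       [ 0.28437567, -0.51695583,  0.80739528, -0.34740983],
       [-0.38578954,  0.70926631,  0.59000656, -1.28134247],
       [ 0.        ,  0.        ,  0.        ,  1.        ]])}
top {'mtx': array([[449.42762044,   0.        , 255.10279764],
       [  0.        , 449.42762044, 194.80520144],
       [  0.        ,   0.        ,   1.        ]]), 'extrinsics': array([[-0.05485915, -0.9984775 , -0.00575878, -0.04835315],
       [ 0.79019751, -0.04693995,  0.61105199, -0.54320951],
       [-0.61039198,  0.02897122,  0.79156952, -1.35807271],
       [ 0.        ,  0.        ,  0.        ,  1.        ]])}
```

View pics/scene0.png

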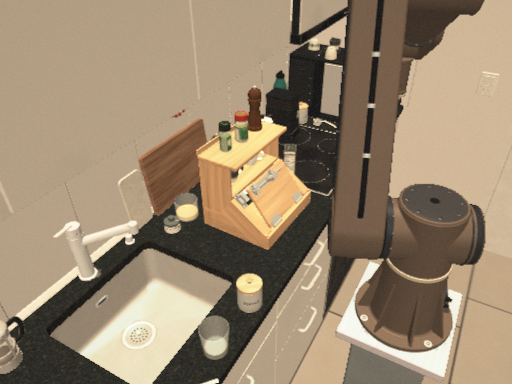

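View pics/top0.png

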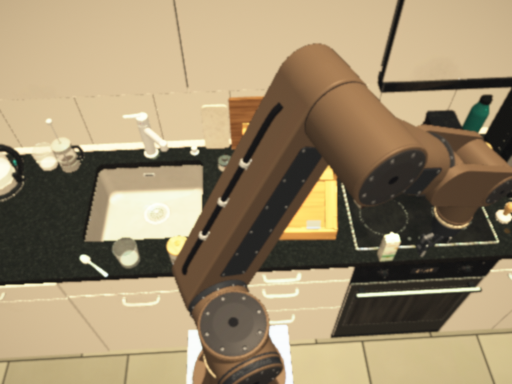

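The scene view shows the bin at about (200–310, 120–245) with the flap open. In the top view the arm hides most of it. I'll enlarge the scene crop.

Run:
```python
import cv2
a=cv2.imread("pics/scene0.png")[100:250,190:320]
b=cv2.imread("pics/top0.png")[150:250,260:350]
cv2.imwrite("pics/s_crop.png",cv2.resize(a,None,fx=4,fy=4,interpolation=cv2.INTER_CUBIC))
cv2.imwrite("pics/t_crop.png",cv2.resize(b,None,fx=4,fy=4,interpolation=cv2.INTER_CUBIC))
```

```text
(no output)
```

View pics/s_crop.png

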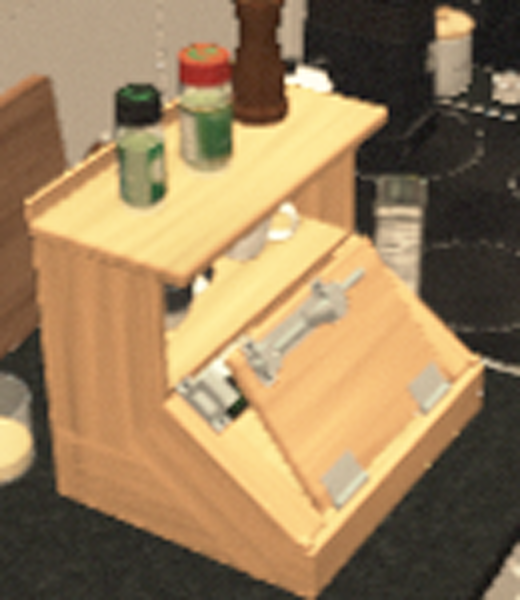

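```bash
cat > h.py <<'E'
import numpy as np,cv2
from workcell import monitor, eyes, order
def B(p,pt):   # bin->world (m), p=x,y,yaw
    c,s=np.cos(p[2]),np.sin(p[2]); R=np.array([[c,-s,0],[s,c,0],[0,0,1]])
    return np.asarray(pt)@R.T+[p[0],p[1],0]
def F(th,u,y,h): # flap frame -> bin (m); u up slope, h above face
    a=.6109+th; return np.array([.012+u*np.cos(a)-h*np.sin(a),y,.060+u*np.sin(a)+h*np.cos(a)])
def proj(info,P):
    E=info["extrinsics"];q=np.atleast_2d(P)@E[:3,:3].T+E[:3,3];K=info["mtx"]
    return np.c_[K[0,0]*q[:,0]/-q[:,2]+K[0,2],K[1,1]*-q[:,1]/-q[:,2]+K[1,2]]
E
python3 - <<'E'
from h import *
from scipy.optimize import least_squares
i=eyes.camera_info("scene")
px=lambda a:np.array(a)/4+[190-.375,100-.375]
bp=np.array([[120,170,284],[120,170,300],[120,-170,300],[0,170,0],[0,-170,0],[285,170,0]])/1000
bo=px([[180,284],[180,270],[387,112],[313,598],[480,405],[60,493]])
fu=[(0,.118),(.166,.118),(.166,-.118)]; fo=px([[325,510],[230,357],[358,238]])
def f(p):
    return np.r_[(proj(i,B(p,bp))-bo).ravel(),(proj(i,B(p,[F(p[3],u,y,0) for u,y in fu]))-fo).ravel()]
r=least_squares(f,[.6,-.15,0,.3],loss="soft_l1");p=r.x;print(p,f(p).round(1).reshape(-1,2))
K=F(p[3],.145,.02,.04);print("knob",B(p,K),(proj(i,B(p,[K,F(p[3],.145,.02,.052)]))-[189.6,99.6])*4)
np.save("p.npy",p)
E
```

```text
[ 0.46911119 -0.20366402 -0.04596192  0.26809468] [[ 0.7  1.2]
 [ 0.5  0.5]
 [ 0.2 -1.8]
 [-1.1  0.9]
 [ 0.5 -0.9]
 [-2.8 -0.3]
 [ 0.7  0.3]
 [-1.7 -0.4]
 [ 0.3 -1.3]]
knob [ 0.54364758 -0.18707113  0.19718123] [[325.97104427 307.09564651]
 [335.15381456 302.89256823]]
```

```bash
cat >> h.py <<'E'
from scipy.spatial.transform import Rotation as Ro
def Rt(yaw,tilt):
    return Ro.from_euler('z',yaw).as_matrix()@np.array([[np.cos(tilt),0,np.sin(tilt)],[0,-1,0],[np.sin(tilt),0,-np.cos(tilt)]])
def rel(Pt,Rtg,o=None):
    o=o or monitor.get_obs();R=o["tcp_rot"]
    print("clock",o["clock"],"shift cm",(R.T@(Pt-o["ee_pos"])*100).round(2),"turn deg",np.degrees(Ro.from_matrix(R.T@Rtg).as_rotvec()).round(2))
E
python3 - <<'E'
from h import *
p=np.load("p.npy");R=Rt(p[2],np.radians(40))
k=B(p,F(p[3],.145,.02,.042));tcp=k+.019*R[:,2];pre=tcp-.14*R[:,2]
print(k,pre);rel(pre,R)
E
```

```text
[ 0.54210901 -0.18700036  0.19845708] [ 0.46441385 -0.18342683  0.29114846]
clock 0.1 shift cm [ 34.93 -29.29  -6.01] turn deg [-9.37 39.27 25.56]
```

apply_moves(
  increments=[
    {"x": 3,"y": -2,"z": -5},
    {"x": 34.9,"y": -29.3,"z": -6,"wx": -9.4,"wy": 39.3,"wz": 25.6},
    {"x": 34.9,"y": -29.3,"z": -6,"wx": -9.4,"wy": 39.3,"wz": 25.6},
    {"x": 34.9,"y": -29.3,"z": -6,"wx": -9.4,"wy": 39.3,"wz": 25.6},
    {"x": 34.9,"y": -29.3,"z": -6,"wx": -9.4,"wy": 39.3,"wz": 25.6},
    {"x": 34.9,"y": -29.3,"z": -6,"wx": -9.4,"wy": 39.3,"wz": 25.6},
    {"x": 34.9,"y": -29.3,"z": -6,"wx": -9.4,"wy": 39.3,"wz": 25.6},
    {"x": 34.9,"y": -29.3,"z": -6,"wx": -9.4,"wy": 39.3,"wz": 25.6},
  ],
  hand=-1,
)

```text
validation failed for argument at $.in...
```

Run:
```python
from h import *
p=np.load("p.npy");R=Rt(p[2],np.radians(40))
k=B(p,F(p[3],.145,.02,.042));tcp=k+.019*R[:,2];pre=tcp-.14*R[:,2]
rel(pre,R)
```

```text
clock 0.1 shift cm [ 34.93 -29.29  -6.01] turn deg [-9.37 39.27 25.56]
```

apply_moves(
  increments=[
    {"x": 3,"y": -2,"z": -5,"wx": 0,"wy": 0,"wz": 0},
    {"x": 34.9,"y": -29.3,"z": -6,"wx": -9.4,"wy": 39.3,"wz": 25.6},
    {"x": 34.9,"y": -29.3,"z": -6,"wx": -9.4,"wy": 39.3,"wz": 25.6},
    {"x": 34.9,"y": -29.3,"z": -6,"wx": -9.4,"wy": 39.3,"wz": 25.6},
    {"x": 34.9,"y": -29.3,"z": -6,"wx": -9.4,"wy": 39.3,"wz": 25.6},
    {"x": 34.9,"y": -29.3,"z": -6,"wx": -9.4,"wy": 39.3,"wz": 25.6},
    {"x": 34.9,"y": -29.3,"z": -6,"wx": -9.4,"wy": 39.3,"wz": 25.6},
    {"x": 34.9,"y": -29.3,"z": -6,"wx": -9.4,"wy": 39.3,"wz": 25.6},
  ],
  hand=-1,
)

```text
clock: 0.9
ee_pos: [0.4276, -0.2554, 0.2861]
tcp_rot: [[0.764, -0.053, 0.643], [-0.042, -0.999, -0.032], [0.644, -0.003, -0.765]]
force: [1.1, -0.6, 0.6]
gripper_width: 0.997
finger_force: 0.0
```

Run:
```python
from h import *
p=np.load("p.npy");R=Rt(p[2],np.radians(40))
k=B(p,F(p[3],.145,.02,.042));tcp=k+.019*R[:,2];pre=tcp-.14*R[:,2]
rel(pre,R)
```

```text
clock 0.9 shift cm [ 2.84 -7.38  1.75] turn deg [ 0.13 -0.09 -0.41]
```

Not quite at the pre-grasp pose yet. A wrist picture from here, pulled back a little, should be wide enough to refine with.

apply_moves(
  increments=[
    {"x": 2.8,"y": -7.4,"z": 0,"wx": 0,"wy": 0,"wz": 0},
    {"x": 2.8,"y": -7.4,"z": 0,"wx": 0,"wy": 0,"wz": 0},
    {"x": 2.8,"y": -7.4,"z": 0,"wx": 0,"wy": 0,"wz": 0},
  ],
)

```text
clock: 1.2
ee_pos: [0.4547, -0.1807, 0.3063]
tcp_rot: [[0.764, -0.042, 0.644], [-0.031, -0.999, -0.028], [0.644, 0.001, -0.765]]
force: [-0.4, 0.5, 0.6]
gripper_width: 1.003
finger_force: 0.0
```

Run:
```python
from h import *
import pickle
p=np.load("p.npy");i=eyes.camera_info("wrist");o=monitor.get_obs();im=eyes.camera("wrist");it=eyes.camera_info("top");imt=eyes.camera("top")
pickle.dump((i,o,im),open("w1.pkl","wb"))
cv2.imwrite("pics/w1.png",cv2.resize(im[:,:,::-1],(768,576),interpolation=cv2.INTER_CUBIC));cv2.imwrite("pics/top1.png",imt[:,:,::-1])
P=[F(p[3],.145,.02,.052),F(p[3],.145,.02,.04),F(p[3],0,.118,0),F(p[3],.166,.118,0),F(p[3],.166,-.118,0),F(p[3],0,-.118,0)]
print((proj(i,B(p,P))*1.5).round());print(o["ee_pos"])
```

```text
[[387. 269.]
 [386. 261.]
 [268. 397.]
 [243. 208.]
 [588. 210.]
 [548. 398.]]
[ 0.4546582  -0.18069391  0.30630321]
```

View pics/w1.png

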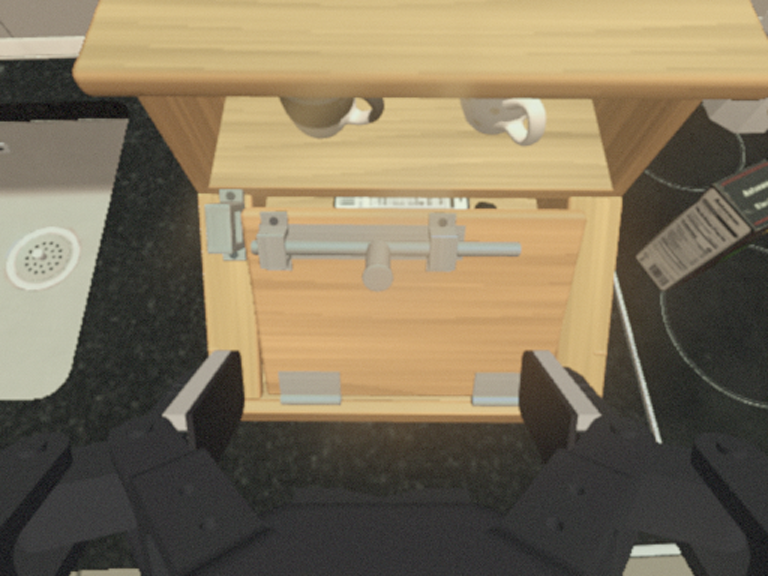

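Run:
```python
from h import *
import pickle
from scipy.optimize import least_squares
i=eyes.camera_info("scene");w=pickle.load(open("w1.pkl","rb"))[0]
px=lambda a:np.array(a)/4+[190-.375,100-.375]
bp=np.array([[120,170,284],[120,170,300],[120,-170,300],[0,170,0],[0,-170,0],[285,170,0]])/1000
bo=px([[180,284],[180,270],[387,112],[313,598],[480,405],[60,493]])
fu=[(0,.118),(.166,.118),(.166,-.118)]; fo=px([[325,510],[230,357],[358,238]])
wu=[(0,.118),(.166,.118),(.166,-.118),(0,-.118)]; wo=np.array([[263,396],[248,210],[585,213],[555,398]])/1.5-.17
def f(p):
    return np.r_[(proj(i,B(p,bp))-bo).ravel(),(proj(i,B(p,[F(p[3],u,y,0) for u,y in fu]))-fo).ravel(),
     (proj(w,B(p,[F(p[3],u,y,0) for u,y in wu]))-wo).ravel(),
     (proj(w,B(p,F(p[3],.145,.02+p[4],.052)))-np.array([377,275])/1.5).ravel(),(proj(w,B(p,F(p[3],.145,.105+p[4],.010)))-np.array([253,247])/1.5).ravel()]
r=least_squares(f,[.47,-.2,-.045,.27,0],loss="soft_l1");p=r.x;print(p,f(p).round(1).reshape(-1,2))
np.save("p.npy",p);R=Rt(p[2],np.radians(40))
k=B(p,F(p[3],.145,.02+p[4],.040));tcp=k+.019*R[:,2];print(k);rel(tcp-.08*R[:,2],R);rel(tcp,R)
```

```text
[ 0.46879957 -0.20303779 -0.04692694  0.29088109  0.00502735] [[ 0.6  1.3]
 [ 0.4  0.6]
 [ 0.2 -1.8]
 [-1.1  1. ]
 [ 0.6 -0.8]
 [-2.8 -0.2]
 [ 0.7  0.4]
 [-1.  -0.6]
 [ 1.1 -1.5]
 [ 3.1  1.2]
 [-4.7  0.4]
 [ 2.9 -0.5]
 [-4.8  0.7]
 [ 0.2 -0.7]
 [-0.2 -1.5]]
[ 0.54044962 -0.18134765  0.19855131]
clock 1.3 shift cm [-0.33 -0.65  7.63] turn deg [-0.   -0.09  0.19]
clock 1.3 shift cm [-0.34 -0.65 15.63] turn deg [-0.   -0.09  0.19]
```

Wrist view: knob cap at (377,275), keeper at (225,225), bolt withdrawn by its nose at (253,247), and the flap clear. I'll approach the knob.

apply_moves(
  increments=[
    {"x": -0.3,"y": -0.6,"z": 5,"wx": 0,"wy": 0,"wz": 0},
    {"x": -0.3,"y": -0.6,"z": 10,"wx": 0,"wy": 0,"wz": 0},
    {"x": -0.3,"y": -0.6,"z": 12,"wx": 0,"wy": 0,"wz": 0},
    {"x": -0.3,"y": -0.6,"z": 12,"wx": 0,"wy": 0,"wz": 0},
  ],
)

```text
clock: 1.7
ee_pos: [0.5296, -0.1838, 0.2092]
tcp_rot: [[0.766, -0.049, 0.641], [-0.037, -0.999, -0.032], [0.642, 0.001, -0.767]]
force: [0.7, -0.4, 0.2]
gripper_width: 1.002
finger_force: 0.0
```

Run:
```python
from h import *
p=np.load("p.npy");i=eyes.camera_info("wrist");o=monitor.get_obs();im=eyes.camera("wrist")
cv2.imwrite("pics/w2.png",im[:,:,::-1])
print(proj(i,B(p,F(p[3],.145,.02+p[4],.052))));R=Rt(p[2],np.radians(40))
k=B(p,F(p[3],.145,.02+p[4],.040));rel(k+.019*R[:,2],R)
```

```text
[[250.1439721  238.76182247]]
clock 1.75 shift cm [ 0.23 -0.29  3.28] turn deg [ 0.09  0.19 -0.08]
```

View pics/w2.png

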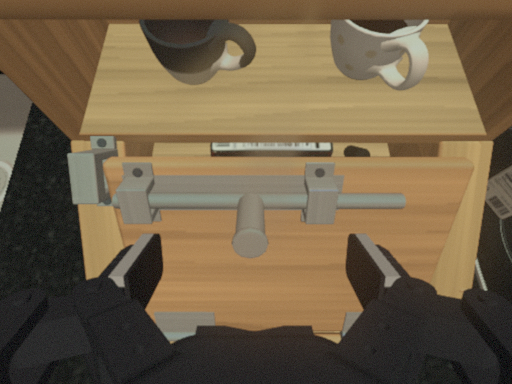

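Knob cap at (250,245), centred between the fingers. Going in and closing.

apply_moves(
  increments=[
    {"x": 0.1,"y": -0.2,"z": 1.5,"wx": 0,"wy": 0,"wz": 0},
    {"x": 0.1,"y": -0.2,"z": 3.0,"wx": 0,"wy": 0,"wz": 0},
    {"x": 0.1,"y": -0.2,"z": 3.0,"wx": 0,"wy": 0,"wz": 0},
  ],
)

```text
clock: 2.05
ee_pos: [0.5494, -0.1822, 0.1882]
tcp_rot: [[0.765, -0.048, 0.642], [-0.037, -0.999, -0.031], [0.643, 0.0, -0.766]]
force: [-0.7, -0.4, -0.0]
gripper_width: 1.001
finger_force: 0.0
```

apply_moves(
  increments=[
    {"x": 0,"y": 0,"z": 0,"wx": 0,"wy": 0,"wz": 0},
    {"x": 0,"y": 0,"z": 0,"wx": 0,"wy": 0,"wz": 0},
    {"x": 0,"y": 0,"z": 0,"wx": 0,"wy": 0,"wz": 0},
    {"x": 0,"y": 0,"z": 0,"wx": 0,"wy": 0,"wz": 0},
    {"x": 0,"y": 0,"z": 0,"wx": 0,"wy": 0,"wz": 0},
    {"x": 0,"y": 0,"z": 0,"wx": 0,"wy": 0,"wz": 0},
  ],
  hand=1,
  force=50,
)

```text
clock: 2.65
ee_pos: [0.5496, -0.1812, 0.1899]
tcp_rot: [[0.764, -0.047, 0.643], [-0.035, -0.999, -0.031], [0.644, 0.001, -0.765]]
force: [0.7, -1.2, 3.3]
gripper_width: 0.183
finger_force: 48.6
```

Run:
```python
from h import *
p=np.load("p.npy")
o=monitor.get_obs();R=o["tcp_rot"];g=o["ee_pos"]-.019*R[:,2]
print(o["ee_pos"],o["force"],o["ft_torque"],"grasp in bin",B([0,0,-p[2]],g-[p[0],p[1],0]),"knob",F(p[3],.145,.025,.04))
i=eyes.camera_info("wrist");im=eyes.camera("wrist");cv2.imwrite("pics/w3.png",im[:,:,::-1])
```

```text
[ 0.54961644 -0.1812344   0.18986429] [ 0.68641098 -1.18475453  3.29759658] [-0.11703626  0.03272654 -0.12513121] grasp in bin [0.06746702 0.02559027 0.20439799] knob [0.07055369 0.025      0.19855131]
```

View pics/w3.png

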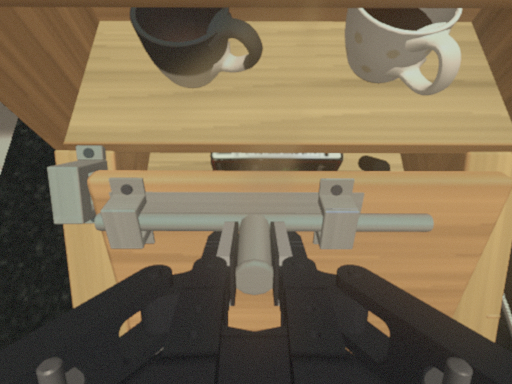

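Run:
```python
from h import *
for h in(.040,.046):
  for th in(.25,.2,.15,.12,.1,.09,.08,.07,.06,.05,.04,.03,.02,.01,0):
    d=F(th,.145,0,h)-F(.29,.145,0,h);t=np.radians(40)
    print(h,th,(d*1000).round(1),"tool x,z cm",(100*(d[0]*np.cos(t)+d[2]*np.sin(t))).round(2),(100*(d[0]*np.sin(t)-d[2]*np.cos(t))).round(2))
```

```text
0.04 0.25 [ 5.5  0.  -2.5] tool x,z cm 0.26 0.54
0.04 0.2 [12.2  0.  -5.8] tool x,z cm 0.56 1.23
0.04 0.15 [18.8  0.  -9.5] tool x,z cm 0.82 1.94
0.04 0.12 [ 22.6   0.  -11.9] tool x,z cm 0.96 2.37
0.04 0.1 [ 25.1   0.  -13.6] tool x,z cm 1.05 2.65
0.04 0.09 [ 26.3   0.  -14.4] tool x,z cm 1.09 2.8
0.04 0.08 [ 27.6   0.  -15.3] tool x,z cm 1.13 2.94
0.04 0.07 [ 28.8   0.  -16.1] tool x,z cm 1.17 3.09
0.04 0.06 [ 30.   0. -17.] tool x,z cm 1.21 3.23
0.04 0.05 [ 31.2   0.  -17.9] tool x,z cm 1.24 3.38
0.04 0.04 [ 32.4   0.  -18.8] tool x,z cm 1.28 3.53
0.04 0.03 [ 33.6   0.  -19.7] tool x,z cm 1.31 3.67
0.04 0.02 [ 34.8   0.  -20.7] tool x,z cm 1.34 3.82
0.04 0.01 [ 36.    0.  -21.6] tool x,z cm 1.37 3.97
0.04 0 [ 37.2   0.  -22.6] tool x,z cm 1.4 4.12
0.046 0.25 [ 5.6  0.  -2.3] tool x,z cm 0.29 0.54
0.046 0.2 [12.6  0.  -5.4] tool x,z cm 0.61 1.22
0.046 0.15 [19.3  0.  -8.9] tool x,z cm 0.91 1.93
0.046 0.12 [ 23.3   0.  -11.2] tool x,z cm 1.06 2.35
0.046 0.1 [ 25.9   0.  -12.8] tool x,z cm 1.16 2.64
0.046 0.09 [ 27.2   0.  -13.6] tool x,z cm 1.21 2.79
0.046 0.08 [ 28.5   0.  -14.4] tool x,z cm 1.26 2.93
0.046 0.07 [ 29.7   0.  -15.2] tool x,z cm 1.3 3.08
0.046 0.06 [ 31.   0. -16.] tool x,z cm 1.34 3.22
0.046 0.05 [ 32.3   0.  -16.9] tool x,z cm 1.38 3.37
0.046 0.04 [ 33.5   0.  -17.8] tool x,z cm 1.42 3.52
0.046 0.03 [ 34.7   0.  -18.7] tool x,z cm 1.46 3.66
0.046 0.02 [ 36.    0.  -19.5] tool x,z cm 1.5 3.81
0.046 0.01 [ 37.2   0.  -20.5] tool x,z cm 1.54 3.96
0.046 0 [ 38.4   0.  -21.4] tool x,z cm 1.57 4.11
```

apply_moves(
  increments=[
    {"x": 0.28,"y": 0,"z": 0.54,"wx": 0,"wy": 0,"wz": 0},
    {"x": 0.44,"y": 0,"z": 0.88,"wx": 0,"wy": 0,"wz": 0},
    {"x": 0.59,"y": 0,"z": 1.22,"wx": 0,"wy": 0,"wz": 0},
    {"x": 0.74,"y": 0,"z": 1.58,"wx": 0,"wy": 0,"wz": 0},
    {"x": 0.87,"y": 0,"z": 1.93,"wx": 0,"wy": 0,"wz": 0},
    {"x": 0.87,"y": 0,"z": 1.93,"wx": 0,"wy": 0,"wz": 0},
  ],
)

```text
clock: 3.3
ee_pos: [0.5702, -0.1821, 0.1813]
tcp_rot: [[0.763, -0.046, 0.645], [-0.034, -0.999, -0.031], [0.646, 0.001, -0.763]]
force: [6.5, -1.5, 6.0]
gripper_width: 0.184
finger_force: 48.6
```

apply_moves(
  increments=[
    {"x": 0.2,"y": 0,"z": 0.28,"wx": 0,"wy": 0,"wz": 0},
    {"x": 0.3,"y": 0,"z": 0.57,"wx": 0,"wy": 0,"wz": 0},
    {"x": 0.35,"y": 0,"z": 0.71,"wx": 0,"wy": 0,"wz": 0},
    {"x": 0.35,"y": 0,"z": 0.71,"wx": 0,"wy": 0,"wz": 0},
  ],
)

```text
clock: 3.7
ee_pos: [0.5767, -0.1824, 0.1779]
tcp_rot: [[0.763, -0.046, 0.644], [-0.035, -0.999, -0.031], [0.645, 0.001, -0.764]]
force: [0.5, -0.4, 9.5]
gripper_width: 0.185
finger_force: 48.9
```

apply_moves(
  increments=[
    {"x": 0,"y": -0.4,"z": 0,"wx": 0,"wy": 0,"wz": 0},
    {"x": 0,"y": -0.8,"z": 0,"wx": 0,"wy": 0,"wz": 0},
    {"x": 0,"y": -1.2,"z": 0,"wx": 0,"wy": 0,"wz": 0},
    {"x": 0,"y": -1.5,"z": 0,"wx": 0,"wy": 0,"wz": 0},
    {"x": 0,"y": -1.5,"z": 0,"wx": 0,"wy": 0,"wz": 0},
  ],
)

```text
clock: 4.2
ee_pos: [0.5773, -0.167, 0.1779]
tcp_rot: [[0.763, -0.046, 0.644], [-0.034, -0.999, -0.031], [0.645, 0.001, -0.764]]
force: [-0.9, 0.7, 9.0]
gripper_width: 0.184
finger_force: 48.9
```

apply_moves(
  increments=[
    {"x": 0,"y": -0.2,"z": 0,"wx": 0,"wy": 0,"wz": 0},
    {"x": 0,"y": -0.4,"z": 0,"wx": 0,"wy": 0,"wz": 0},
    {"x": 0,"y": -0.6,"z": 0,"wx": 0,"wy": 0,"wz": 0},
    {"x": 0,"y": -0.6,"z": 0,"wx": 0,"wy": 0,"wz": 0},
  ],
)

```text
clock: 4.6
ee_pos: [0.5774, -0.1639, 0.178]
tcp_rot: [[0.764, -0.051, 0.643], [-0.037, -0.999, -0.035], [0.644, 0.003, -0.765]]
force: [-6.3, -23.3, 10.2]
gripper_width: 0.184
finger_force: 50.9
```

apply_moves(
  increments=[
    {"x": 0,"y": 0.15,"z": 0,"wx": 0,"wy": 0,"wz": 0},
    {"x": 0.05,"y": 0.15,"z": 0.15,"wx": 0,"wy": 0,"wz": 0},
    {"x": 0.09,"y": 0.15,"z": 0.3,"wx": 0,"wy": 0,"wz": 0},
    {"x": 0.09,"y": 0.15,"z": 0.3,"wx": 0,"wy": 0,"wz": 0},
  ],
)

```text
clock: 5.0
ee_pos: [0.5801, -0.1644, 0.1764]
tcp_rot: [[0.763, -0.049, 0.644], [-0.036, -0.999, -0.033], [0.645, 0.002, -0.764]]
force: [-4.7, -12.1, 11.6]
gripper_width: 0.185
finger_force: 49.7
```

apply_moves(
  increments=[
    {"x": 0.02,"y": 0,"z": 0.08,"wx": 0,"wy": 0,"wz": 0},
    {"x": 0.05,"y": 0,"z": 0.15,"wx": 0,"wy": 0,"wz": 0},
    {"x": 0.07,"y": 0,"z": 0.22,"wx": 0,"wy": 0,"wz": 0},
    {"x": 0.09,"y": 0,"z": 0.3,"wx": 0,"wy": 0,"wz": 0},
  ],
)

```text
clock: 5.4
ee_pos: [0.5827, -0.1643, 0.1748]
tcp_rot: [[0.763, -0.048, 0.644], [-0.036, -0.999, -0.033], [0.645, 0.002, -0.764]]
force: [-5.3, -7.1, 16.0]
gripper_width: 0.184
finger_force: 49.5
```

apply_moves(
  increments=[
    {"x": 0.02,"y": -0.05,"z": 0.08,"wx": 0,"wy": 0,"wz": 0},
    {"x": 0.05,"y": -0.1,"z": 0.15,"wx": 0,"wy": 0,"wz": 0},
    {"x": 0.05,"y": -0.1,"z": 0.15,"wx": 0,"wy": 0,"wz": 0},
  ],
)

```text
clock: 5.7
ee_pos: [0.5843, -0.1624, 0.1739]
tcp_rot: [[0.763, -0.047, 0.645], [-0.035, -0.999, -0.031], [0.645, 0.001, -0.764]]
force: [-2.3, -1.8, 13.6]
gripper_width: 0.185
finger_force: 49.3
```

Fy dropped and y advanced, so the nose is in the hole. Sliding on.

apply_moves(
  increments=[
    {"x": 0,"y": -0.3,"z": 0,"wx": 0,"wy": 0,"wz": 0},
    {"x": 0,"y": -0.6,"z": 0,"wx": 0,"wy": 0,"wz": 0},
    {"x": 0,"y": -0.6,"z": 0,"wx": 0,"wy": 0,"wz": 0},
  ],
)

```text
clock: 6.0
ee_pos: [0.5846, -0.156, 0.1739]
tcp_rot: [[0.763, -0.046, 0.645], [-0.034, -0.999, -0.031], [0.646, 0.001, -0.764]]
force: [-3.0, 0.9, 13.5]
gripper_width: 0.18
finger_force: 49.3
```

apply_moves(
  increments=[
    {"x": 0,"y": -0.3,"z": 0,"wx": 0,"wy": 0,"wz": 0},
    {"x": 0,"y": -0.6,"z": 0,"wx": 0,"wy": 0,"wz": 0},
    {"x": 0,"y": -0.9,"z": 0,"wx": 0,"wy": 0,"wz": 0},
    {"x": 0,"y": -1.2,"z": 0,"wx": 0,"wy": 0,"wz": 0},
    {"x": 0,"y": -1.4,"z": 0,"wx": 0,"wy": 0,"wz": 0},
    {"x": 0,"y": -1.4,"z": 0,"wx": 0,"wy": 0,"wz": 0},
  ],
)

```text
clock: 6.6
ee_pos: [0.5851, -0.1427, 0.1738]
tcp_rot: [[0.763, -0.047, 0.644], [-0.035, -0.999, -0.032], [0.645, 0.002, -0.764]]
force: [-2.9, -7.3, 11.6]
gripper_width: 0.184
finger_force: 49.5
```

The bolt has reached its end stop. Releasing and backing out.

apply_moves(
  increments=[
    {"x": 0,"y": 0.05,"z": -0.1,"wx": 0,"wy": 0,"wz": 0},
    {"x": 0,"y": 0.05,"z": -0.1,"wx": 0,"wy": 0,"wz": 0},
    {"x": 0,"y": 0.05,"z": -0.1,"wx": 0,"wy": 0,"wz": 0},
    {"x": 0,"y": 0.05,"z": -0.1,"wx": 0,"wy": 0,"wz": 0},
  ],
  hand=-0.2,
)

```text
clock: 7.0
ee_pos: [0.5834, -0.1425, 0.1733]
tcp_rot: [[0.765, -0.047, 0.643], [-0.035, -0.999, -0.031], [0.643, 0.001, -0.766]]
force: [-0.1, 0.5, -0.2]
gripper_width: 0.597
finger_force: 0.0
```

apply_moves(
  increments=[
    {"x": 0,"y": 0,"z": -1,"wx": 0,"wy": 0,"wz": 0},
    {"x": 0,"y": 0,"z": -4,"wx": 0,"wy": 0,"wz": 0},
    {"x": 0,"y": 0,"z": -8,"wx": 0,"wy": 0,"wz": 0},
    {"x": 0,"y": 0,"z": -12,"wx": 0,"wy": 0,"wz": 0},
    {"x": 0,"y": 0,"z": -14,"wx": 0,"wy": 0,"wz": 0},
    {"x": 0,"y": 0,"z": -14,"wx": 0,"wy": 0,"wz": 0},
  ],
)

```text
clock: 7.6
ee_pos: [0.4926, -0.1383, 0.2814]
tcp_rot: [[0.765, -0.047, 0.643], [-0.035, -0.999, -0.031], [0.643, 0.002, -0.766]]
force: [0.7, 0.6, -0.1]
gripper_width: 0.602
finger_force: 0.0
```

Run:
```python
from h import *
im=eyes.camera("wrist");cv2.imwrite("pics/w4.png",im[:,:,::-1])
```

```text
(no output)
```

View pics/w4.png

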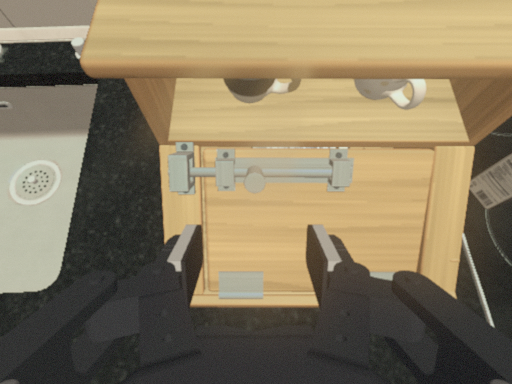

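The picture shows the bolt running through the keeper at (182,170), the knob at (254,178) hard by the left guide, and the flap flush and shut. The gripper is clear. Handing in.

```bash
python3 -c "
from workcell import order
print(order.job_done())"
```

```text
the job is handed in; nothing more can be done
None
```

The flap is shut and bolted: the bolt slid to its end stop (about 44 of 45 mm by my estimate), the flap stayed down after release, and I handed the job in at about 7.7 s; no verdict was returned.

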